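# Close a covered-button mould in the bench spindle press

## Robot

A 6-joint arm with a two-finger parallel gripper is mounted at the origin on the work surface. World frame = base frame: x ahead of the robot, y to its left, z up, the work surface at z = 0. Lengths are in mm, angles in rad, forces in N, time in s.
With the tool pointing down it reaches from about 300 to 775 mm from the base axis. Payload 14.6 kg.
Tool frame: the origin (TCP) lies on the centre line of the jaws, within the pads' length; the fingertips stand 19 mm ahead of it and the grasp point (between the pads) is the TCP (bot.tip_reach is the distance from the TCP to the fingertips, in mm); y points along the fingers, x is the direction in which the jaws open and shut, and the axes are right-handed (so a half turn about y gives the same grasp; the last joint's range is limited). The gripper opens to 85 mm and grips with 20 to 120 N. Pads are 22 mm wide; open, the fingers measure 114 mm over their backs; the gripper's body (76 mm by 85 mm) begins 54 mm behind the grasp point. The pads swing forward as they close: fully open they stand 13 mm farther back than shut.
Start: joints at [1.14, 0.3, 1.521, -0, 1.321, -0.067], TCP at [195.702, 513.994, 250.281] pointing down, gripper open.
Joint ranges: [-3.03, 3.03], [-0.79, 2.21], [0.23, 2.52], [-1.04, 4.18], [0, 3.07], [-2.55, 2.55]. Speed limits (rad/s): [2.22, 2.22, 2.57, 3.14, 3.14, 3.14].

## Interface

Orientations are given as a unit quaternion [w, x, y, z].
In Python, from rig import bot gives the robot as it stands. Calls block until the motion is done:
- bot.move_to(position, orientation): joint-space move of the TCP to a pose.
- bot.servo_line(position, attitude=None, speed=150, until_force=None): straight line of the TCP; attitude=None keeps the orientation; speed is the mean speed in mm/s. With until_force (N) it stops when the force on the tool has changed by that much, and returns True; else False.
- bot.move_joints(angles): joint-space move.
- bot.move_gripper(opening, grip_force=None): finger opening in mm; grip_force is the grip in N (None keeps the last); returns when the fingers have stopped.
- bot.dwell(seconds).
- bot.ik(position, orientation): joint angles nearest the present ones, or None.
- bot.read_state(): the state.
- bot.read_camera(name): name is "scene" or "top" or "wrist"; returns a dict with "image" (420x560x3 uint8, blue, green, red), "depth" (420x560 float32, mm along the optical axis (not along the pixel's ray), 0 where there is no reading), "fovy" (degrees; the focal length in pixels is half the picture's height over the tangent of half this angle, whatever the lens; pixels are square), "cx", "cy" (the principal point, pixels), "eye" and "attitude" of the camera in the world; the wrist camera has in their place "mount" (4x4, takes a point from camera to tool coordinates, whose origin is the TCP and whose axes are the tool frame's). Camera axes: x right, y down, z forward; pixel columns grow to the right and rows downward; lengths in mm; the calibration is good to about 2 mm. The wrist camera is an equidistant fisheye: a pixel r from the principal point sees the ray r / f radians off the axis. A picture is of the moment at which its call begins: read the wrist's pose just before it.
A pose or a line that the arm cannot do raises bot.MotionError and nothing moves.
- bot.finish_job(): hands the job in, once; it reports no verdict.
The state is a dict: "clock": time; "joint_positions": joint angles; "qvel": joint speeds; "effort": joint torques, N m; "ee_pos": TCP position; "tool_rot": TCP orientation; "ft_force": force on the tool from outside, world axes, zero at the start; "moment": the same for the moment, N m; "grip_width": finger opening in mm.
Only numpy, scipy, OpenCV 4.12 (cv2) and the standard library are available. Lean on these libraries where they do the work, as an engineer would, in place of code of your own. Each camera call takes 0.05 s, during which the arm holds its last target. There are 200 camera calls.

## Task

The button mould standing in the bench press is loaded. With a finger, push the press's crossbar round clockwise (seen from above) until the ram has driven the mould's blue plunger fully home, then push the bar back the other way until the press is fully open again, leaving the closed mould where it stands. Push the bar lightly and do not grip it or force it against its stops; work only the bar, never touch the mould, and leave the other things on the table where they are.

Things in the scene. Friction and masses are not known exactly. Their poses are not given: they have to be found in the camera images.
- handle (a joint): turning of the crossbar about the vertical spindle, rad: 0 = press fully open, at its upper stop; grows clockwise seen from above (closing) to 2.6 at the lower stop, plunger just home. Stays where it is left. Closing takes 0.1 to 0.3 N m, opening 0.4 N m (1 to 4 N at 100 mm from the axis), more if fast. Spindle, bar and ram sink 9.6 mm per rad
- bar_hub (a point): centre of the crossbar on the spindle axis, at the bar's mid height (280 mm above the table when open, 255 mm when closed; it sinks with the spindle). Hub: 44 mm across, 32 mm high. Only the hub and its nut (up to 23 mm above this point) stand above the bar
- bar_red (a point): point on the middle of the crossbar, 100 mm from the axis on the side of the red ball. The bar is a level round steel rod, 16 mm thick, free between the hub and the ball (25 to 112 mm from the axis) on each side; the balls, 36 mm across, are centred 132 mm from the axis
- bar_black (a point): the same point on the side of the black ball, 100 mm from the axis
- bar_side_a: one long side of the crossbar (with that half of hub and balls): the side that faces anticlockwise on the red arm and clockwise on the black arm. Origin on the spindle axis; it turns with the bar
- bar_side_b: the other long side of the crossbar: faces clockwise on the red arm and anticlockwise on the black arm. Origin on the spindle axis
- press: green iron C-frame bench press, fixed: base plate 205 x 130 x 18 mm, column and head 50 mm wide; origin on the spindle axis at table height, column towards its own +x (74 to 122 mm from the axis, for the press's own y within 25 mm). Head and column top at 222 mm, boss 64 mm across round the spindle up to 226 mm with a 42 mm brass collar up to 232 mm; all of it lies below the crossbar
- mould: loose button mould in the seat of the press's anvil: aluminium holder 44 mm across and 24 mm high, with a blue plunger, 39 mm across, on top; origin at the centre of the holder's underside, 60 mm above the table; its z axis points up
- plunger (a joint): how far the blue plunger has been pushed into the mould, m: 0 = loaded, standing 7 mm proud; 0.007 = fully home. Stiff (10 N), stays where it is pushed
- spare_mould: bystander: smaller mould with an orange plunger, 36 mm across, 36 mm high, beside the press
- shell_dish: bystander: small steel dish, 84 mm across, 24 mm high, beside the press
- drift: bystander: screwdriver with a wooden handle, 160 mm long, lying beside the press
- cone_gold: bystander: cone of orange thread, 72 mm across, 150 mm high
- cone_navy: bystander: cone of blue thread, 72 mm across, 150 mm high
- pattern_weight: bystander: dark steel pattern weight with a brass knob, 68 mm across, 60 mm high
- shears: bystander: tailor's shears, 255 mm long, lying flat
There are look-alikes about, which are no part of the job. What is shaped like the mould but purple or red is not meant.

How it is judged:
By the outcome, as a careful person would: the job done as asked, in the order asked, and still so for the second after the job is handed in, with the robot touching nothing.
It also fails if it takes over 58 s, if anything falls off the work surface, if the arm or the gripper's body presses on something with over 40 N, if the wrist force passes 120 N, or if a joint passes its speed limit or range.

## Working session

There is one attempt and no reset: what is moved stays moved. The work goes in short steps, each a Python script; the robot and the scene stay as the last script left them, time stands still between calls to the robot, and variables do not carry over. Pictures are saved under pics/ and viewed, about 8 in all and at most 12, crops included, and the job is handed in when it is done.

```bash
mkdir -p pics; ls
cat > h.py <<'E'
import numpy as np, cv2
from scipy.spatial.transform import Rotation as R
from rig import bot
def rot(q): return R.from_quat(np.r_[q[1:],q[0]])
def w(c,u,v,d=None):
    f=c["image"].shape[0]/2/np.tan(np.radians(c["fovy"])/2)
    d=c["depth"][v,u] if d is None else d
    a=np.array(c["attitude"]); r=a if a.shape==(3,3) else rot(a).as_matrix()
    return np.array(c["eye"])+r@np.array([(u-c["cx"])/f*d,(v-c["cy"])/f*d,d])
E
python3 - <<'E'
from h import *
import pickle
s=bot.read_state();print({k:np.round(v,3) for k,v in s.items()})
for n in("scene","top"):
    c=bot.read_camera(n);cv2.imwrite(f"pics/{n}.png",c["image"]);pickle.dump(c,open(n+".pkl","wb"))
    print(n,c["eye"],c["attitude"],c["fovy"],c["cx"],c["cy"])
E
```

```text
pics
{'clock': np.float64(0.0), 'joint_positions': array([ 1.14 ,  0.3  ,  1.522, -0.   ,  1.321, -0.067]), 'qvel': array([ 0.001, -0.001,  0.   ,  0.   , -0.001, -0.001]), 'effort': array([ 0.0000e+00, -5.4349e+01, -3.6180e+01, -0.0000e+00,  4.0000e-03,
        0.0000e+00]), 'ee_pos': array([195.618, 513.793, 249.7  ]), 'tool_rot': array([-0.582,  0.582,  0.401, -0.402]), 'ft_force': array([-0.718,  0.105,  0.507]), 'moment': array([ 0.001,  0.017, -0.008]), 'grip_width': np.float64(85.453)}
scene [1424.16739722   -3.24329028  836.6068498 ] [-0.31840433  0.64066423  0.61813096 -0.32570255] 49.47616659409112 277.3654106448606 213.56012399666704
top [ 348.66098617   17.78604905 1515.2910687 ] [ 0.04128298 -0.69595239  0.71492554 -0.05317384] 46.35066163094152 278.11326873903613 209.0602604013629
```

View pics/scene.png

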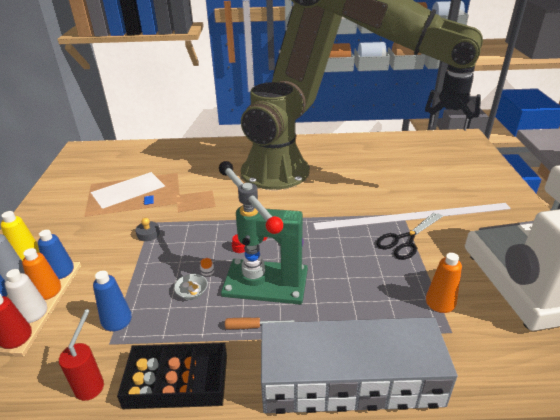

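View pics/top.png

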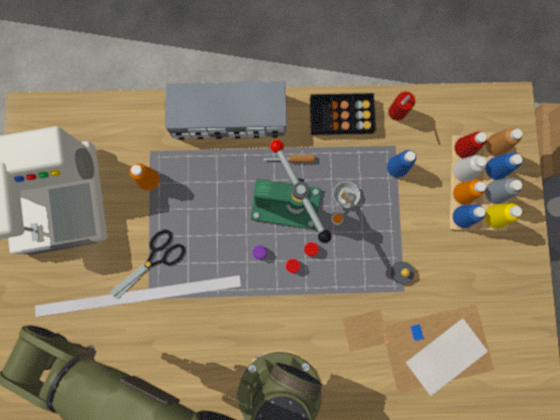

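The scene image shows the press with its bar: red ball (274,225), black ball (226,168), and the blue-plunger mould in the seat at (252,262). In the top image the red ball is at (277,146), the black ball at (325,236) and the hub at about (301,191). The possible mix-ups are the two red moulds at (311,249) and (293,266), the purple one at (260,253), and the spare mould with the orange plunger at (338,218). The one I want is in the press seat. Next I measure the bar and crop in close.

Run:
```python
import pickle
from h import *
t=pickle.load(open("top.pkl","rb"));s=pickle.load(open("scene.pkl","rb"))
for n,u,v in [("red",277,146),("barR",285,163),("hub",300,189),("barB",313,215),("black",325,236),("col",262,200),("dish",347,195),("cnavy",403,157),("redm",311,249),("drift",300,159)]:
    print(n,w(t,u,v).round(0))
for n,u,v in [("red",274,225),("hub",249,187),("black",226,168),("plunger",252,254)]: print("s",n,w(s,u,v).round(0))
a=cv2.resize(t["image"][130:260,230:370],None,fx=5.7,fy=4.6*1,interpolation=2)[:, :]
a=cv2.resize(t["image"][130:260,230:370],None,fx=4,fy=4,interpolation=2)
b=cv2.resize(s["image"][150:310,200:320],None,fx=2,fy=520/160,interpolation=2)
cv2.imwrite("pics/crop.png",np.hstack([a,b]))
```

```text
red [676.  -7. 290.]
barR [633. -26. 282.]
hub [562. -62. 296.]
barB [498. -94. 276.]
black [ 442. -121.  289.]
col [554.  36. 183.]
dish [ 587. -224.   23.]
cnavy [ 676. -373.  138.]
redm [ 423. -105.   43.]
drift [703. -82.  28.]
s red [699.  -6. 285.]
s hub [574. -58. 298.]
s black [ 462. -118.  283.]
s plunger [570. -63. 100.]
```

View pics/crop.png

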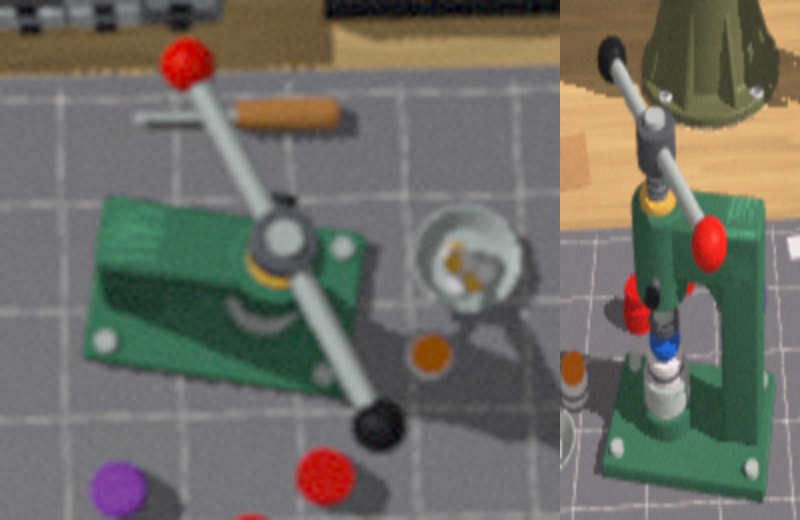

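The crop confirms it: the blue-plunger mould sits in the press seat, and the red arm points away from the robot. The hub is at about (563,-64) and the red-arm angle is about 0.45 rad, with 264 mm between the ball centres, as it should be. I'll push the red arm with the closed fingers and turn the tool with the bar, so next I check that it's reachable.

```bash
cat >> h.py <<'E'
HUB=np.array([563.,-64.]); PHI0=0.45; RR=88.
def pose(th,off,dz=0,sgn=1,r=RR):
    "tool beside the red arm at handle angle th; off>0 on the anticlockwise side"
    p=PHI0-th; u=np.array([np.cos(p),np.sin(p)]); t=np.array([-u[1],u[0]])
    xy=HUB+r*u+off*t; z=280-9.6*th+5+dz
    x=sgn*np.r_[u,0]; y=np.array([0,0,-1.]); M=np.c_[x,y,np.cross(x,y)]
    q=R.from_matrix(M).as_quat()
    return [*xy,z],[q[3],*q[:3]],np.r_[t,0]
E
python3 - <<'E'
from h import *
print(bot.tip_reach, rot(bot.read_state()["tool_rot"]).as_matrix().round(2).tolist())
for s in(1,-1):
  for th,off in((0,35),(0,19),(.6,19),(1.3,19),(2,19),(2.6,19),(2.6,-35),(0,-19)):
    p,q,_=pose(th,off,0,s); j=bot.ik(p,q); print(s,th,off,None if j is None else np.round(j,2))
E
```

```text
19.0 [[0.36, -0.0, -0.93], [0.93, -0.0, 0.36], [-0.0, -1.0, 0.0]]
1 0 35 [-0.05  0.45  1.23 -0.    1.46 -0.5 ]
1 0 19 [-0.07  0.47  1.21 -0.    1.46 -0.52]
1 0.6 19 [-0.15  0.53  1.14 -0.    1.48  0.  ]
1 1.3 19 [-0.24  0.51  1.18 -0.    1.45  0.61]
1 2 19 [-0.31  0.41  1.34 -0.    1.39  1.24]
1 2.6 19 [-0.34  0.29  1.5  -0.    1.34  1.81]
1 2.6 -35 [-0.31  0.18  1.65 -0.    1.32  1.84]
1 0 -19 [-0.12  0.51  1.14 -0.    1.48 -0.57]
-1 0 35 None
-1 0 19 None
-1 0.6 19 None
-1 1.3 19 [-0.24  0.51  1.18  0.    1.45 -2.53]
-1 2 19 [-0.31  0.41  1.34 -0.    1.39 -1.91]
-1 2.6 19 [-0.34  0.29  1.5  -0.    1.34 -1.33]
-1 2.6 -35 [-0.31  0.18  1.65 -0.    1.32 -1.3 ]
-1 0 -19 None
```

Run:
```python
from h import *
bot.move_gripper(0,20)
s=bot.read_state()["ee_pos"]; bot.servo_line([s[0],s[1],s[2]+110])
p,q,t=pose(0,42,90); bot.move_to(p,q)
p,q,t=pose(0,42); bot.servo_line(p,speed=120)
f0=np.array(bot.read_state()["ft_force"])
p,q,t=pose(0,12); hit=bot.servo_line(p,speed=20,until_force=1.5)
s=bot.read_state(); e=np.array(s["ee_pos"])
print(hit,s["clock"],"off",(e[:2]-HUB)@t[:2],"F",np.round(s["ft_force"],2),f0.round(2),s["grip_width"])
cv2.imwrite("pics/c1.png",cv2.resize(bot.read_camera("scene")["image"][90:310,140:400],None,fx=2.5,fy=2.5))
```

```text
True 6.1417 off 16.75122277697756 F [-0.01 -0.1  -0.19] [-0.33 -0.98  0.56] 0.49028191319872666
```

View pics/c1.png

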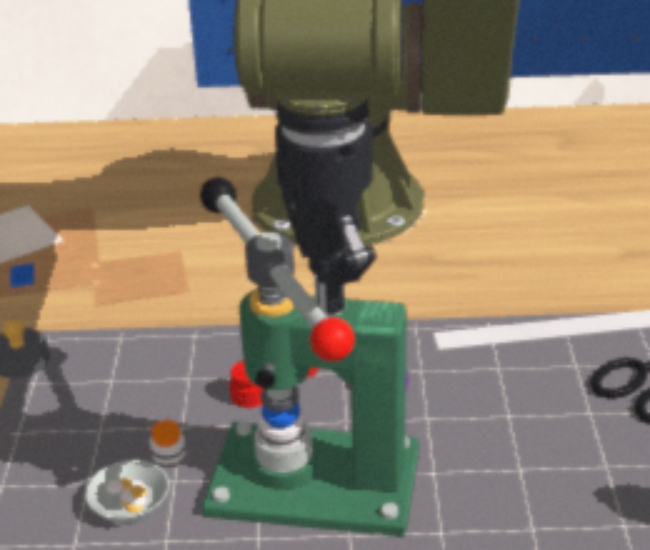

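The image shows the finger beside the red arm, on its anticlockwise side (crop 335,285). Contact came at an offset of 16.8 mm. Now I close the press, watching the tangential force.

```bash
cat >> h.py <<'E'
def push(ths,off,speed,lim,log=1):
    for i,th in enumerate(ths):
        p,q,t=pose(th,off); hit=bot.servo_line(p,q,speed=speed,until_force=lim+3)
        s=bot.read_state(); F=np.array(s["ft_force"]); e=np.array(s["ee_pos"])
        if i%log==0 or hit: print(round(th,3),"t",round(s["clock"],2),"Ft",round(F@t,2),"Fr",round(F@np.r_[t[1],-t[0],0],2),"Fz",round(F[2],2),"off",round((e-np.r_[HUB,0])@t,1),hit)
        if hit or abs(F@t)>lim: print("STOP",th); return th
    return None
E
python3 - <<'E'
from h import *
push(np.arange(.15,2.26,.15),17,45,8)
s=bot.read_state();print(s["clock"])
E
```

```text
0.15 t 6.64 Ft 0.45 Fr -0.31 Fz 0.06 off 17.1 False
0.3 t 7.09 Ft -0.29 Fr 0.12 Fz 0.28 off 17.2 False
0.45 t 7.54 Ft -0.2 Fr -0.16 Fz 0.04 off 17.2 False
0.6 t 7.99 Ft 0.09 Fr 0.22 Fz -0.06 off 17.2 False
0.75 t 8.44 Ft 0.23 Fr -0.29 Fz 0.51 off 17.3 False
0.9 t 8.89 Ft 0.33 Fr 1.12 Fz 0.79 off 17.3 False
1.05 t 9.34 Ft 0.7 Fr 0.1 Fz -0.17 off 17.2 False
1.2 t 9.79 Ft -0.3 Fr -0.22 Fz 0.63 off 17.2 False
1.35 t 10.24 Ft 0.08 Fr 0.74 Fz -0.07 off 17.2 False
1.5 t 10.69 Ft -0.52 Fr -0.54 Fz 0.08 off 17.2 False
1.65 t 11.14 Ft -0.92 Fr 0.19 Fz -0.46 off 17.1 False
1.8 t 11.59 Ft -0.33 Fr 0.29 Fz -0.79 off 17.1 False
1.95 t 11.88 Ft 6.51 Fr 0.34 Fz 2.29 off 22.2 True
STOP 1.9499999999999997
11.875
```

Run:
```python
from h import *
s=bot.read_state();print(s["clock"],np.round(s["ft_force"],2),np.round(s["ee_pos"],1))
cv2.imwrite("pics/c2.png",cv2.resize(bot.read_camera("scene")["image"][90:310,140:400],None,fx=3,fy=2.7))
```

```text
11.875 [6.51 0.12 2.29] [ 591.3 -149.   266.9]
```

View pics/c2.png

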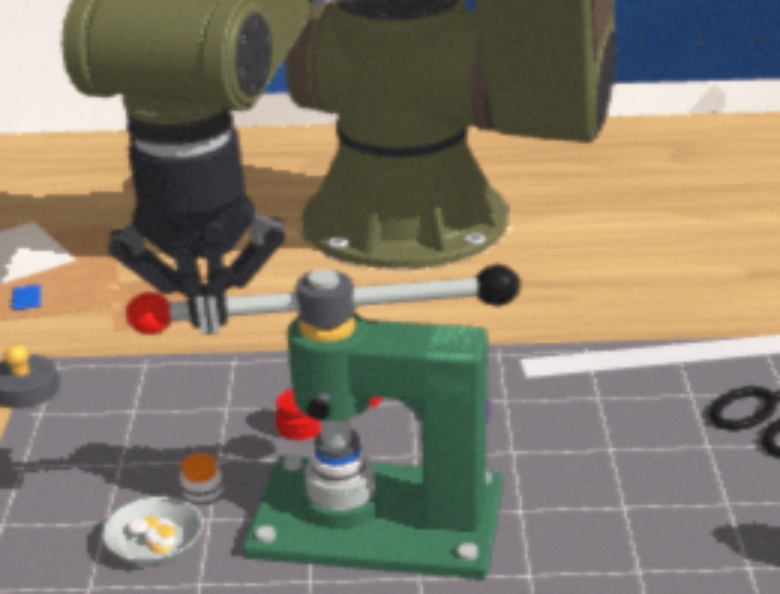

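The bar is where I expected, close to 1.9 rad, and the ram is just meeting the plunger, so the jump in force is plunger contact at speed. I continue more slowly.

Run:
```python
from h import *
push(np.arange(1.93,2.56,.04),17,15,9)
```

```text
1.93 t 12.13 Ft 7.03 Fr 0.75 Fz 1.29 off 20.4 True
STOP 1.93
```

It stops dead at 1.89 rad by my zero. My first depth readings had the nut top at about 297, where fully open would give 303. So the handle may have started at about 0.7 rad, which would make this the lower stop with the plunger home. I back off to unload the bar and check heights.

Run:
```python
from h import *
import pickle
p,q,t=pose(1.89,45); bot.servo_line(p,q,speed=60)
p,q,t=pose(1.89,45,70); bot.servo_line(p,q,speed=150)
print(bot.read_state()["clock"])
old={n:pickle.load(open(n+".pkl","rb")) for n in("scene","top")}
for n in("top","scene"):
    c=bot.read_camera(n);pickle.dump(c,open(n+"2.pkl","wb"))
    (u,v)=(300,189) if n=="top" else (249,187)
    for k,cc in(("old",old[n]),("new",c)):
        P=np.array([w(cc,a,b) for b in range(v-12,v+12) for a in range(u-6,u+7) if cc["depth"][b,a]>0]); P=P[np.hypot(P[:,0]-566,P[:,1]+62)<22]
        print(n,k,"z p95",np.percentile(P[:,2],[80,95,99]).round(1))
cv2.imwrite("pics/c3.png",np.hstack([cv2.resize(x["image"][225:295,215:295],None,fx=5,fy=5,interpolation=2) for x in (old["scene"],c)]))
```

```text
13.3833
top old z p95 [295.3 297.7 299.9]
top new z p95 [277.3 280.4 282.4]
scene old z p95 [296.5 298.5 299.5]
scene new z p95 [278.9 280.4 281.7]
```

View pics/c3.png

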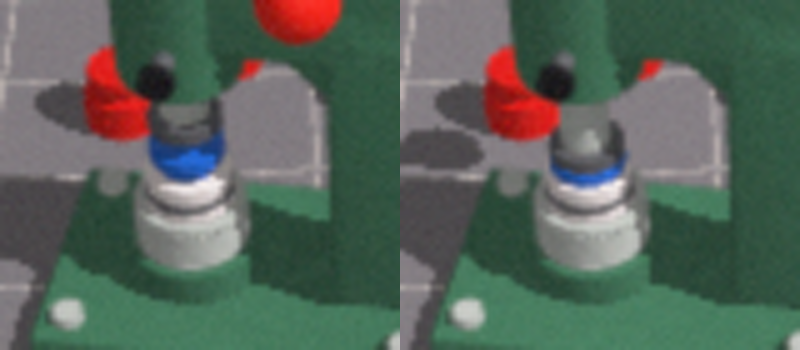

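The ram has driven the plunger down. The nut top fell from about 297 to 279 mm, which matches 2.6 rad now and a start at about 0.7 rad. A second push also stopped at the same angle, so this is the lower stop. I re-zero and open from the clockwise side, which means the open stop should be at a red-arm angle of about 1.16 rad.

```bash
sed -i 's/PHI0=0.45/PHI0=1.16/' h.py
python3 - <<'E'
from h import *
for th in(2.6,1.3,.5,0): p,q,_=pose(th,-19);print(np.round(bot.ik(p,q),2))
p,q,t=pose(2.6,-42,70); bot.servo_line(p,q,speed=150)
p,q,t=pose(2.6,-42); bot.servo_line(p,speed=120)
p,q,t=pose(2.6,-14); hit=bot.servo_line(p,speed=20,until_force=2)
s=bot.read_state(); off=(np.array(s["ee_pos"])-np.r_[HUB,0])@t
print(hit,s["clock"],off,np.round(s["ft_force"],2))
if hit or 1: 
    push(np.arange(2.45,.3,-.15),-20,35,9)
E
```

```text
[-0.33  0.35  1.43 -0.    1.36  1.11]
[-0.2   0.53  1.15 -0.    1.46 -0.06]
[-0.1   0.5   1.18 -0.    1.47 -0.76]
[-0.04  0.43  1.27 -0.    1.45 -1.2 ]
True 16.0417 -18.03896405422964 [ 0.21  0.11 -0.18]
2.45 t 16.53 Ft -0.88 Fr -0.44 Fz 0.0 off -20.1 False
2.3 t 17.07 Ft -0.34 Fr -0.39 Fz 0.08 off -20.0 False
2.15 t 17.62 Ft -0.85 Fr 0.93 Fz 0.35 off -20.0 False
2.0 t 18.16 Ft -0.38 Fr 0.7 Fz 0.64 off -20.0 False
1.85 t 18.7 Ft -0.59 Fr 0.07 Fz 0.76 off -19.9 False
1.7 t 19.24 Ft -1.52 Fr 0.47 Fz -0.21 off -20.0 False
1.55 t 19.78 Ft -0.69 Fr 0.07 Fz 0.4 off -19.9 False
1.4 t 20.32 Ft -0.51 Fr -0.48 Fz 1.04 off -19.9 False
1.25 t 20.87 Ft -0.4 Fr -0.04 Fz 1.14 off -19.9 False
1.1 t 21.41 Ft -0.41 Fr 0.1 Fz 0.54 off -19.9 False
0.95 t 21.95 Ft 0.23 Fr 0.06 Fz 0.32 off -19.9 False
0.8 t 22.49 Ft -0.67 Fr 0.25 Fz 0.19 off -19.9 False
0.65 t 23.03 Ft -0.28 Fr 0.07 Fz 0.1 off -19.9 False
0.5 t 23.57 Ft -0.38 Fr -1.09 Fz 0.02 off -19.9 False
0.35 t 24.12 Ft 0.16 Fr -0.33 Fz 0.3 off -19.9 False
```

Run:
```python
from h import *
push(np.arange(.31,-.25,-.03),-20,12,5)
```

```text
0.31 t 24.57 Ft -3.54 Fr 0.06 Fz -0.43 off -20.0 False
0.28 t 24.94 Ft -2.58 Fr -0.7 Fz -1.06 off -19.9 False
0.25 t 25.32 Ft -2.99 Fr -0.08 Fz -0.09 off -19.9 False
0.22 t 25.69 Ft -2.61 Fr -0.7 Fz 0.39 off -19.8 False
0.19 t 26.07 Ft -2.39 Fr -1.42 Fz -0.63 off -19.8 False
0.16 t 26.44 Ft -1.86 Fr -1.93 Fz -0.81 off -19.8 False
0.13 t 26.82 Ft -3.03 Fr -1.76 Fz -0.67 off -19.9 False
0.1 t 27.19 Ft -1.84 Fr -1.53 Fz -0.66 off -19.9 False
0.07 t 27.57 Ft -1.68 Fr -3.14 Fz 0.46 off -19.8 False
0.04 t 27.94 Ft -2.49 Fr -1.95 Fz -0.6 off -19.8 False
0.01 t 28.2 Ft -4.33 Fr -0.24 Fz 2.49 off -21.1 True
STOP 0.010000000000000286
```

The stop is felt after 2.60 rad of travel from the lower stop, just as specified. I back off, lift clear and check.

Run:
```python
from h import *
p,q,t=pose(0,-50); bot.servo_line(p,q,speed=60)
p,q,t=pose(0,-50,110); bot.servo_line(p,q,speed=150)
bot.move_to([330,-250,400],q)
print(bot.read_state()["clock"])
t=bot.read_camera("top");s=bot.read_camera("scene")
for c,u,v in((t,300,189),(s,249,185)):
    P=np.array([w(c,a,b) for b in range(v-12,v+12) for a in range(u-6,u+7) if c["depth"][b,a]>0]); P=P[np.hypot(P[:,0]-566,P[:,1]+62)<22]
    print(np.percentile(P[:,2],[80,95]).round(1))
a=cv2.resize(t["image"][110:300,220:420],(400,380)); b=cv2.resize(s["image"][150:310,180:350],(400,380))
cv2.imwrite("pics/c4.png",np.hstack([a,b]))
```

```text
31.1833
[301.9 305.2]
[303.  304.9]
```

View pics/c4.png

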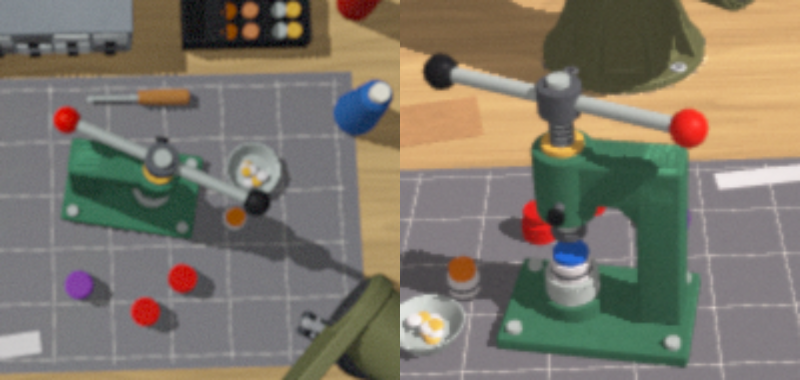

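The final image shows the press open: the nut top is back at about 303 mm. The closed mould stands in its seat with the blue plunger lower at (570,255), and the surroundings are unchanged. I hand it in.

```bash
python3 -c "
from h import *
bot.finish_job();print(bot.read_state()['clock'])"
```

```text
the job is handed in; nothing more can be done
the job is handed in; nothing more can be done
```

The press was closed and opened again, and I handed the job in at about 31 s with the arm clear. I pushed the red arm of the bar clockwise with the closed fingers until the lower stop, then went over to the other side and pushed it back to the upper stop.

- **Travel:** I measured 2.60 rad between the two stops, as specified. The nut top went from about 279 mm closed to about 303 mm open, which fits fully closed and fully open.
- **Mould:** the final picture shows it in its seat with the blue plunger visibly lower. I did not measure the plunger depth; that it is fully home rests on reaching the lower stop. In the crops I viewed, the nearby objects had not moved.
- **Start angle:** my first assumption that the press started fully open was wrong. It stood about 0.7 rad closed.
- **Force at the stops:** because of that wrong assumption, the finger met the lower stop about 0.7 rad sooner than I expected, at 45 mm/s. A second push there at 15 mm/s did not move the bar. Each was cut off at a force change of about 11 to 12 N, with 6.5 to 7 N read afterwards. That is firmer than a light push. The upper stop was met at 12 mm/s, cut off at about 8 N.

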